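# Empty the mill-ball caddy and heft it for stragglers

## Robot

A 6-joint arm with a two-finger parallel gripper is mounted at the origin on the work surface. World frame = base frame: x ahead of the robot, y to its left, z up, the work surface at z = 0. Lengths are in m, angles in rad, forces in N, time in s.
With the tool pointing down it reaches from about 0.375 to 0.925 m from the base axis. Payload 5.7 kg.
Tool frame: the origin (TCP) lies where the fingers leave the gripper's body, on its centre line; the fingertips stand 80 mm ahead of it and the grasp point (between the pads) lies 61 mm ahead of it; z points along the fingers, y is the line along which they close (so a half turn about z gives the same grasp; the last joint's range is limited). The gripper opens to 88 mm and grips with 3 to 60 N. Pads are 20 mm wide; open, the fingers measure 115 mm over their backs; the gripper's body (75 mm by 178 mm) begins 61 mm behind the grasp point.
Start: joints at [1.091, 0.359, 1.51, -0, 1.272, -0.115], TCP at [0.214, 0.56, 0.303] pointing down, gripper open.
Joint ranges: [-2.97, 2.97], [-1.01, 2.36], [0.21, 2.38], [-0.96, 4.11], [0.2, 2.71], [-2.98, 2.98]. Speed limits (rad/s): [2.39, 2.39, 3.14, 3.14, 3.14, 3.14].

## Interface

Orientations are given as [roll, pitch, yaw] about the fixed x, y, z axes, in that order (R = Rz(yaw) Ry(pitch) Rx(roll)).
In Python, from rig import ctrl gives the robot as it stands. Calls block until the motion is done:
- ctrl.move_to(position, orientation): joint-space move of the TCP to a pose.
- ctrl.servo_line(position, rot=None, speed=0.15): straight line of the TCP; rot=None keeps the orientation; speed is the mean speed in m/s.
- ctrl.move_j(angles): joint-space move.
- ctrl.move_gripper(opening, f_grip=None): finger opening in m; f_grip is the grip in N (None keeps the last); returns when the fingers have stopped.
- ctrl.wait(seconds).
- ctrl.inverse_kinematics(position, orientation): joint angles nearest the present ones, or None.
- ctrl.get_obs(): the state.
- ctrl.capture(name): name is "scene" or "top" or "wrist"; returns a dict with "frame" (400x640x3 uint8, red, green, blue), "range_z" (400x640 float32, m along the optical axis (not along the pixel's ray), 0 where there is no reading), "mtx" (3x3 intrinsics, pixels), "R" (3x3) and "t" (3): a world point X has camera coordinates R X + t; the wrist camera has in their place "tool_from_camera" (4x4, takes a point from camera to tool coordinates, whose origin is the TCP and whose axes are the flange's). Camera axes: x right, y down, z forward; pixel columns grow to the right and rows downward; lengths in m; the calibration is good to about 2 mm. The wrist camera is an equidistant fisheye: a pixel r from the principal point sees the ray r / f radians off the axis. A picture is of the moment at which its call begins: read the wrist's pose just before it.
A pose or a line that the arm cannot do raises ctrl.IKError and nothing moves.
- ctrl.hand_in(): hands the job in; it is judged then, once.
The state is a dict: "time_s": time; "joints": joint angles; "joint_velocities": joint speeds; "joint_torque": joint torques, N m; "eef_pos": TCP position; "tool_rot": TCP orientation; "ft_force": force on the tool from outside, world axes, zero at the start; "moment": the same for the moment, N m; "width": finger opening in m; "grip_force": force on a finger pad.
Only numpy, scipy, OpenCV 4.12 (cv2) and the standard library are available. Lean on these libraries where they do the work, as an engineer would, in place of code of your own. Each camera call takes 0.05 s, during which the arm holds its last target. There are 200 camera calls.

## Task

Pick up the wooden caddy by its grip board and tip its porcelain balls over one end into the grey tray, then hold it level and still in the air for about a second to feel by its weight whether balls are left inside; if so, tip it again over the other end, and to and fro as needed, until all three balls are in the tray. Then stand the empty caddy flat in the middle of its plywood board, lined up with it. Do not touch the balls with the fingers, and leave the other things where they are.

Things in the scene. Friction and masses are not known exactly. Their poses are not given: they have to be found in the camera images.
- caddy: Loose wooden trough, 236 mm long (its x), 104 mm wide (its y), with an upright grip board across its middle; 400 g empty, balls add to that. Origin: centre of its flat underside, z up. 6 mm floor, flat for 75 mm either side of the middle, side walls 48 mm high and 6 mm thick. Grip board overall top 140 mm above the underside.
- caddy_grip (a point): Good grip point on the middle of the caddy's grip board, 115 mm above the underside. The board is 12 mm thick along the caddy's x (grip it by these two faces), 70 mm wide along y and reaches from 72 to 140 mm above the underside.
- caddy_lip (a point): Pouring lip at the caddy's +x end, 118 mm from the middle, 23 mm above the underside; the -x end is the same. The floor rises to it at 22 degrees over the last 43 mm and there is no end wall, so balls leave over the lip when that end is tipped down well past 22 degrees; 50 does it in about a second.
- caddy_gap (a point): Centre of the gap in the caddy's cross partition (12 mm thick, at x = 0, below the grip board). The partition closes the y < 0 half only; the y > 0 half is open, 46 mm wide and 42 mm high. A ball behind the closed half, held by an 8 mm lip on each face at the partition's free edge, stays in when the far end is tipped down; it comes out over its own end.
- board: Fixed plywood board 300 (x) x 160 (y) x 14 mm on the table, where the caddy stands at the start and must stand again, its length along the board's (either way round); origin at the centre of its underside.
- tray: Fixed grey plastic open tray, 260 (x) x 220 (y) mm outside, 60 mm high, walls and floor 6 mm; origin at the centre of its underside.
- ball1: White porcelain mill ball, 32 mm across, 50 to 72 g, origin at its centre; starts in the caddy and rolls freely
- ball2: White porcelain mill ball, 32 mm across, 50 to 72 g, origin at its centre; starts in the caddy and rolls freely
- ball3: White porcelain mill ball, 32 mm across, 50 to 72 g, origin at its centre; starts in the caddy and rolls freely
- mug: Loose bisque mug, 80 mm across, 90 mm high, handle on its +y side; bystander; origin at the centre of its underside
- bottle: Loose white bottle, 56 mm across, 150 mm high; bystander; origin at the centre of its underside
- bowl: Loose bisque bowl, 130 mm across, 55 mm high; bystander; origin at the centre of its underside
- vase: Loose small bisque vase, 84 mm across, 105 mm high; bystander; origin at the centre of its underside
- tub: Loose clear plastic tub, 90 mm across, 75 mm high; bystander; origin at the centre of its underside
- sponge: Loose yellow sponge block, 90 x 60 x 30 mm; bystander; origin at the centre of its underside
- brush: Loose brush lying along its x, 190 mm long; bystander; origin at the centre of its underside as it lies
Not all that is in view belongs to the job. What is shaped like the ball1 but blue or yellow is not meant.

How it is judged:
By the outcome, as a careful person would: the job done as asked, in the order asked, and still so for the second after the job is handed in, with the robot touching nothing.
It also fails if it takes over 72 s, if anything falls off the work surface, if the arm or the gripper's body presses on something with over 40 N, if the wrist force passes 120 N, or if a joint passes its speed limit or range.

## Working session

There is one attempt and no reset: what is moved stays moved. The work goes in short steps, each a Python script; the robot and the scene stay as the last script left them, time stands still between calls to the robot, and variables do not carry over. Pictures are saved under pics/ and viewed, at most 10 in all, crops included, and the job is handed in when it is done.

```bash
mkdir -p pics; ls
python3 - <<'E'
from rig import ctrl
import numpy as np,cv2
o=ctrl.get_obs(); print({k:np.round(v,3).tolist() for k,v in o.items()})
for n in("scene","top"):
    c=ctrl.capture(n); np.savez(f"{n}0.npz",**c); cv2.imwrite(f"pics/{n}0.png",c["frame"][:,:,::-1])
    print(n,c["mtx"].tolist(),np.round(c["R"],3).tolist(),np.round(c["t"],3).tolist())
E
```

```text
pics
{'time_s': 0.0, 'joints': [1.091, 0.36, 1.511, 0.0, 1.273, -0.115], 'joint_velocities': [0.0, -0.001, 0.001, -0.0, -0.0, 0.001], 'joint_torque': [-0.002, -51.536, -27.072, 0.067, 0.035, -0.0], 'eef_pos': [0.214, 0.56, 0.302], 'tool_rot': [-3.14, -0.0, 2.777], 'ft_force': [1.225, 0.224, 0.413], 'moment': [-0.061, 0.051, 0.01], 'grip_force': 0.0, 'width': 0.088}
scene [[399.7073099028172, 0.0, 320.73734845736124], [0.0, 399.7073099028172, 198.015678675183], [0.0, 0.0, 1.0]] [[0.893, 0.451, -0.012], [0.36, -0.728, -0.583], [-0.271, 0.516, -0.812]] [-0.568, -0.147, 1.283]
top [[368.72989813775104, 0.0, 316.97061853238245], [0.0, 368.72989813775104, 195.28640314626452], [0.0, 0.0, 1.0]] [[0.006, -1.0, 0.026], [-0.995, -0.008, -0.098], [0.098, -0.025, -0.995]] [0.027, 0.596, 0.944]
```

View pics/top0.png

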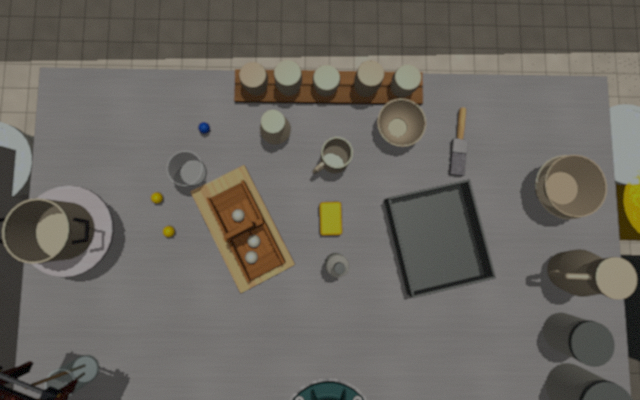

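View pics/scene0.png

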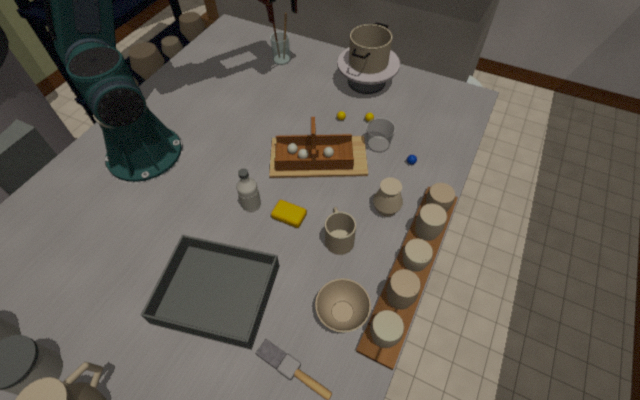

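Top view: caddy at about (245,232) on its board, with white balls at (238,215), (254,241) and (251,257). The tray is at (438,238), with the bottle (337,265), sponge (331,218) and mug (337,153) between them. The blue (204,128) and yellow (157,198), (169,231) balls lie outside the caddy and are decoys; only the white balls in the caddy fit the description. I'll measure now and confirm with one enlarged crop.

```bash
cat > h.py <<'E'
import numpy as np,cv2
def cloud(c):
    K=np.array(c["mtx"]);z=c["range_z"];v,u=np.mgrid[:400,:640]
    P=np.stack([(u-K[0,2])/K[0,0]*z,(v-K[1,2])/K[1,1]*z,z],-1)
    W=(P-c["t"])@np.array(c["R"]); W[z==0]=np.nan
    return W
def ray(c,uv,h):
    K=np.array(c["mtx"]);R=np.array(c["R"]);t=np.array(c["t"])
    d=R.T@np.linalg.solve(K,[uv[0],uv[1],1]);o=-R.T@t
    return o+d*(h-o[2])/d[2]
def rect(P):
    (cx,cy),(a,b),th=cv2.minAreaRect(P[:,:2].astype(np.float32)*1000)
    if a<b:a,b,th=b,a,th+90
    return np.round([cx/1e3,cy/1e3,a/1e3,b/1e3]+[(th+90)%180-90],4)
E
python3 - <<'E'
from h import *
for n in("top","scene"):
    c=dict(np.load(n+"0.npz"));W=cloud(c);Z=W[...,2]
    cs=np.array([[0.49,0.18]])
    print(n,"table z",np.nanmedian(Z[200:300,300:330]) if n=="top" else "")
    reg=lambda x0,x1,y0,y1,z0,z1:W[(W[...,0]>x0)&(W[...,0]<x1)&(W[...,1]>y0)&(W[...,1]<y1)&(Z>z0)&(Z<z1)]
    # approx centre from top rays
    t=dict(np.load("top0.npz"));cc=ray(t,(243,230),.03);tc=ray(t,(438,238),.05);print(cc,tc)
    b=(cc[0]-.2,cc[0]+.2,cc[1]-.13,cc[1]+.13)
    for nm,z0,z1 in(("board",.008,.02),("cadrim",.05,.068),("grip",.14,.17)):
        P=reg(*b,z0,z1);
        if len(P)>5: print(nm,len(P),rect(P),np.round(np.median(P,0),4))
    P=reg(tc[0]-.17,tc[0]+.17,tc[1]-.15,tc[1]+.15,.05,.068);print("tray",len(P),rect(P),P[:,2].mean())
    hsv=cv2.cvtColor(c["frame"],cv2.COLOR_RGB2HSV)
    for p in((238,215),(254,241),(251,257)): 
        if n=="top": print(ray(c,p,.036),hsv[p[1],p[0]])
im=cv2.imread("pics/top0.png")[150:310,180:360];a=cv2.resize(im,None,fx=3.5,fy=3.5,interpolation=3)
cv2.imwrite("pics/crop.png",a)
E
```

```text
top table z 0.0007668949985446867
[0.5034451 0.2225158 0.03     ] [ 0.4857004  -0.28082405  0.05      ]
board 3407 [ 0.5385  0.2451  0.3654  0.1606 27.8854] [0.5162 0.2403 0.0147]
cadrim 719 [ 0.5524  0.2429  0.354   0.1139 30.3002] [0.5012 0.2146 0.0611]
grip 176 [ 5.03300e-01  2.13900e-01  6.96000e-02  1.22000e-02 -6.22123e+01] [0.503  0.2134 0.1539]
tray 1141 [ 0.4873 -0.285   0.2604  0.222  13.1701] 0.05869764987358734
[0.54204246 0.23533911 0.036     ] [ 55  10 155]
[0.47537506 0.19256664 0.036     ] [ 60   5 155]
[0.43460271 0.1993271  0.036     ] [ 85  10 157]
scene table z 
[0.5034451 0.2225158 0.03     ] [ 0.4857004  -0.28082405  0.05      ]
board 1564 [ 0.543   0.2392  0.3698  0.1624 26.6823] [0.5591 0.2157 0.0127]
cadrim 665 [ 0.5583  0.2407  0.3604  0.1216 31.2919] [0.5217 0.2126 0.0577]
grip 80 [ 5.06500e-01  2.10000e-01  6.99000e-02  8.80000e-03 -6.26318e+01] [0.509  0.2062 0.1517]
tray 1267 [ 0.4896 -0.2877  0.262   0.2207 13.0995] 0.05671258169702022
```

View pics/crop.png

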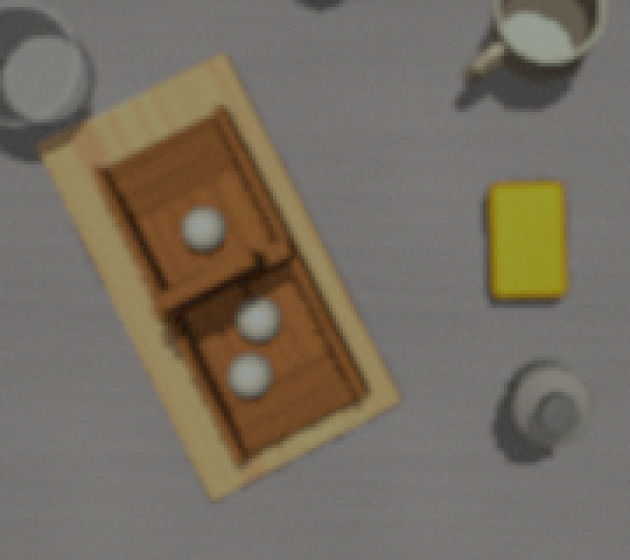

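The crop confirms three white balls in the caddy, two at crop (257,320) and (250,376) and one at (203,229) across the grip board. Next I'll get a clean board fit from the plywood colour and check the poses with IK.

```bash
cat >> h.py <<'E'
from scipy.spatial.transform import Rotation as Ro
TR=np.array([.4875,-.2855]);TA=np.deg2rad(13.15)
def pose(g,phi,th,flip=0):
    """grip point g, caddy heading phi, pitch th (+x end down if >0) -> TCP pos, rpy"""
    Rc=Ro.from_euler('ZY',[phi,th]).as_matrix();s=-1 if flip else 1
    y=s*Rc[:,0];z=-Rc[:,2];R=np.stack([np.cross(y,z),y,z],1)
    return np.array(g)-.061*z, Ro.from_matrix(R).as_euler('xyz')
def pour(th,along,lz,phi=TA):
    """grip point for lip (of end sign(th)) at 'along' (in pour direction) from tray centre, height lz"""
    e=np.sign(th);a=abs(th);r=.118*np.cos(a)-.092*np.sin(a);z=-.118*np.sin(a)-.092*np.cos(a)
    u=np.array([np.cos(phi),np.sin(phi)])*e
    return np.r_[TR+u*(along-r),lz-z]
E
python3 - <<'E'
from h import *
from rig import ctrl
c=dict(np.load("top0.npz"));hsv=cv2.cvtColor(c["frame"],cv2.COLOR_RGB2HSV)
W=cloud(c);print(hsv[200,200],hsv[175,240])
m=cv2.inRange(hsv,(12,50,100),(30,255,255));m[:150]=0;m[310:]=0;m[:,:185]=0;m[:,310:]=0
m=cv2.morphologyEx(m,cv2.MORPH_OPEN,np.ones((2,2)))
v,u=np.nonzero(m);P=np.array([ray(c,(a,b),.014) for a,b in zip(u,v)])
keep=(W[v,u,2]<.022);print(len(P),rect(P),rect(P[keep]))
D=np.pi/180
for fl in(0,1):
  for k in range(2):
    ok=[]
    for g,phi,th in [((.503,.2135,.129),(27.9)*D,0),((.503,.2135,.33),27.9*D,0),(np.r_[TR,.33],TA,0),(pour(50*D,-.03,.085),TA,50*D),(pour(-50*D,-.03,.085),TA,-50*D),(pour(20*D,0.02,.085),TA,20*D),(pour(-20*D,0.02,.085),TA,-20*D)]:
        q=ctrl.inverse_kinematics(*pose(g,phi+k*np.pi,th,fl));ok.append(None if q is None else np.round(q,2).tolist())
    print(fl,k);[print("  ",x) for x in ok]
E
```

```text
[ 22  91 152] [ 24  92 150]
5627 [ 0.5077  0.2256  0.3019  0.1617 27.8802] [ 0.5077  0.2256  0.3019  0.1617 27.8802]
0 0
   [0.27, 0.41, 1.75, -0.0, 0.98, -0.21]
   [0.27, 0.21, 1.5, 0.0, 1.43, -0.21]
   [-0.65, 0.24, 1.46, 0.0, 1.44, -0.88]
   [-0.4, 0.7, 1.25, -0.5, 1.91, -0.62]
   [-1.1, 0.31, 2.03, 1.15, 0.95, -2.11]
   [-0.57, 0.43, 1.54, -0.25, 1.43, -0.73]
   [-0.75, 0.3, 1.74, 0.36, 0.93, -1.17]
0 1
   [0.27, 0.41, 1.75, -0.0, 0.98, 2.93]
   [0.27, 0.21, 1.5, -0.0, 1.43, 2.93]
   [-0.65, 0.24, 1.46, -0.0, 1.44, 2.26]
   [-1.27, 0.28, 2.08, 1.07, 1.05, 0.94]
   [-0.35, 0.79, 1.07, -0.48, 2.02, 2.52]
   [-0.97, 0.2, 1.89, 0.4, 0.96, 1.73]
   [-0.45, 0.56, 1.31, -0.22, 1.55, 2.5]
1 0
   [0.27, 0.41, 1.75, -0.0, 0.98, 2.93]
   [0.27, 0.21, 1.5, -0.0, 1.43, 2.93]
   [-0.65, 0.24, 1.46, -0.0, 1.44, 2.26]
   [-0.4, 0.7, 1.25, -0.5, 1.91, 2.52]
   [-1.1, 0.31, 2.03, 1.15, 0.95, 1.03]
   [-0.57, 0.43, 1.54, -0.25, 1.43, 2.41]
   [-0.75, 0.3, 1.74, 0.36, 0.93, 1.97]
1 1
   [0.27, 0.41, 1.75, -0.0, 0.98, -0.21]
   [0.27, 0.21, 1.5, 0.0, 1.43, -0.21]
   [-0.65, 0.24, 1.46, 0.0, 1.44, -0.88]
   [-1.27, 0.28, 2.08, 1.07, 1.05, -2.2]
   [-0.35, 0.79, 1.07, -0.48, 2.02, -0.62]
   [-0.97, 0.2, 1.89, 0.4, 0.96, -1.41]
   [-0.45, 0.56, 1.31, -0.22, 1.55, -0.64]
```

```bash
cat >> h.py <<'E'
def weigh(ctrl,T=1.0):
    f=[]
    t0=ctrl.get_obs()["time_s"]
    while ctrl.get_obs()["time_s"]-t0<T:
        ctrl.wait(.04);f.append(ctrl.get_obs()["ft_force"])
    f=np.array(f);return np.round(np.r_[f.mean(0),f.std(0)[2],len(f)],3)
def go(ctrl,g,phi,th,T,flip=0):
    p,r=pose(g,phi,th,flip);d=np.linalg.norm(p-np.array(ctrl.get_obs()["eef_pos"]))
    ctrl.servo_line(p,r,speed=max(d/T,.005))
E
python3 - <<'E'
from h import *
from rig import ctrl
D=np.pi/180;phi=27.85*D
ctrl.move_to(*pose((.5032,.2137,.235),phi,0))
print("t",ctrl.get_obs()["time_s"],"base",weigh(ctrl,.6))
go(ctrl,(.5032,.2137,.129),phi,0,1.5)
o=ctrl.get_obs();print(np.round(o["ft_force"],2),np.round(o["eef_pos"],4))
ctrl.move_gripper(0.0,f_grip=55)
o=ctrl.get_obs();print("w",o["width"],o["grip_force"],np.round(o["ft_force"],2),o["time_s"])
go(ctrl,(.5032,.2137,.16),phi,0,.8)
print(weigh(ctrl,.4),ctrl.get_obs()["width"])
for n in("scene","top"):
    c=ctrl.capture(n);np.savez(f"{n}1.npz",**c)
    cv2.imwrite(f"pics/{n}1.png",c["frame"][:,:,::-1])
print(ctrl.get_obs()["time_s"])
E
```

```text
t 1.7583 base [-0.145 -0.093 -0.081  0.465 15.   ]
[ 0.63  0.19 -0.23] [0.5035 0.2138 0.1905]
w 0.011656012045569895 54.999677538871765 [ 0.33  0.6  -0.37] 5.1833
[ 0.243 -0.096 -5.781  0.519 10.   ] 0.01190791551132973
6.65
```

View pics/scene1.png

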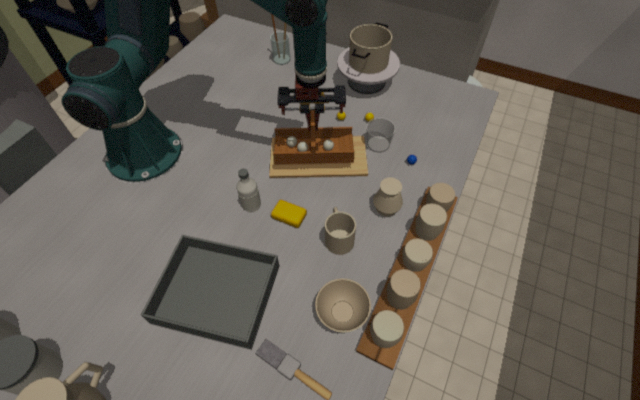

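The caddy is gripped and lifted, with three balls still inside at about (291–328,143). The weight is 5.7 N, which fits 3.9 N plus three balls. Now I'll carry it over and tip the +x end.

```bash
cat >> h.py <<'E'
def tip(ctrl,e,hover):
    D=np.pi/180
    for a,al,lz,T in((17,.03,.11,1.3),(32,0.0,.095,1.3),(52,-.03,.09,1.5)):
        go(ctrl,pour(e*a*D,al,lz),TA,e*a*D,T)
    ctrl.wait(1.0)
    go(ctrl,pour(e*20*D,.0,.16),TA,e*20*D,1.5)
    go(ctrl,hover,TA,0,1.2)
    ctrl.wait(.3);w=weigh(ctrl,1.1);print("tip",e,"w",w,"t",ctrl.get_obs()["time_s"],"width",ctrl.get_obs()["width"])
def snap(ctrl,s,names=("scene","top")):
    for n in names:
        c=ctrl.capture(n);np.savez(f"{n}{s}.npz",**c);cv2.imwrite(f"pics/{n}{s}.png",c["frame"][:,:,::-1])
E
python3 - <<'E'
from h import *
from rig import ctrl
D=np.pi/180
go(ctrl,(.5032,.2137,.36),27.85*D,0,1.3)
hov=np.r_[TR,.33]
go(ctrl,np.r_[TR,.35],TA,0,2.8)
print(ctrl.get_obs()["time_s"])
tip(ctrl,1,hov)
snap(ctrl,2)
E
```

```text
11.05
tip 1 w [-0.045  0.147 -4.669  0.552 27.   ] t 21.025 width 0.01221275459831072
```

View pics/scene2.png

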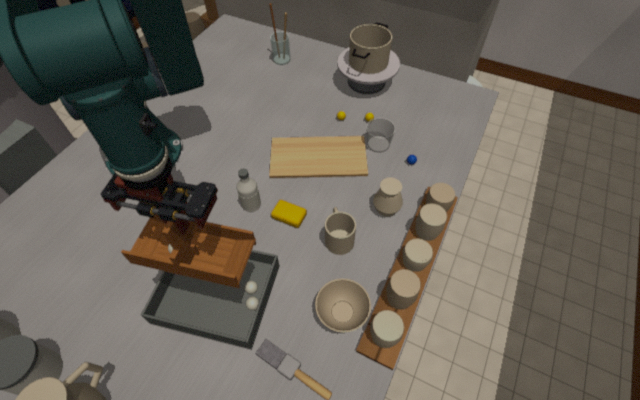

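Two balls are in the tray at (251,287) and (253,303). One is still in the caddy at about (170,248), and the 4.6 N weight agrees. Next I'll tip it over the other end.

Run:
```python
from h import *
from rig import ctrl
tip(ctrl,-1,np.r_[TR,.33])
snap(ctrl,3)
# clean board re-measure, uncovered, from top and scene
for n in("top","scene"):
    c=dict(np.load(n+"3.npz"));hsv=cv2.cvtColor(c["frame"],cv2.COLOR_RGB2HSV);m=cv2.inRange(hsv,(12,50,80),(30,160,255))
    k,l,s,ce=cv2.connectedComponentsWithStats(m)
    for i in range(1,k):
        if s[i,4]>1500:
            v,u=np.nonzero(l==i);print(n,ce[i],s[i,4],rect(np.array([ray(c,(a,b),.014) for a,b in zip(u,v)])))
```

```text
tip -1 w [ 0.082  0.    -3.879  0.475 27.   ] t 31.0667 width 0.011750271225267082
top [389.02421875 106.09648438] 2560 [ 0.8446 -0.1369  0.2612  0.2158 87.9436]
top [571.24230769 184.12307692] 3120 [  0.6358  -0.6644   0.1944   0.1573 -89.6059]
top [242.15258584 228.37113549] 7019 [ 0.5105  0.2281  0.3025  0.1616 28.1171]
scene [578.26483104 259.23229036] 19975 [  1.2554   0.3965   1.1285   0.5276 -73.7664]
scene [317.87633316 156.58557643] 3938 [ 0.5144  0.2238  0.3015  0.1701 27.7704]
scene [390.44139388 282.62882788] 7576 [8.33100e-01 1.40000e-02 5.55500e-01 2.29700e-01 8.99682e+01]
```

View pics/scene3.png

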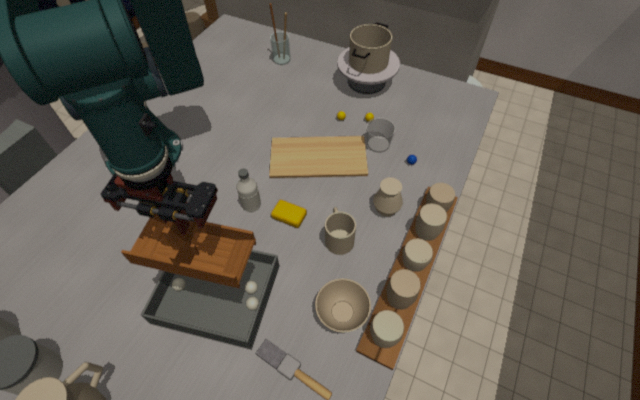

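All three balls are in the tray, at (178,284), (251,287) and (253,303), and the weight is 3.8 N, so the caddy is empty. The two board fits differ by about 3 mm, so I'll sort that out before placing.

Run:
```python
from h import *
for n in("top","scene"):
  for s in "0123":
    c=dict(np.load(n+s+".npz"));hsv=cv2.cvtColor(c["frame"],cv2.COLOR_RGB2HSV);m=cv2.inRange(hsv,(12,50,80),(30,255,255))
    W=cloud(c);m[(np.hypot(W[...,0]-.51,W[...,1]-.225)>.2)|(W[...,2]>.022)]=0
    m=cv2.morphologyEx(m,cv2.MORPH_OPEN,np.ones((3,3)))
    k,l,st,ce=cv2.connectedComponentsWithStats(m);m=l==1+np.argmax(st[1:,4])
    v,u=np.nonzero(m);w=W[v,u];t=w[w[:,2]>.009]
    print(n,s,np.round(c["t"],4),cv2.minAreaRect(np.stack([u,v],1).astype(np.float32)),"ray",rect(np.array([ray(c,(a,b),.014) for a,b in zip(u,v)])),"cloud",rect(t),np.round(np.median(t[:,2]),4))
```

```text
top 0 [0.0267 0.5959 0.9439] ((242.30001831054688, 228.10000610351562), (114.03946685791016, 62.162689208984375), 63.43495178222656) ray [ 0.5105  0.2281  0.3025  0.1616 28.1171] cloud [ 0.5094  0.2295  0.2995  0.1598 27.952 ] 0.0143
top 1 [0.0267 0.5959 0.9439] ((245.7644500732422, 226.7863006591797), (113.86735534667969, 54.14572525024414), 63.07232666015625) ray [ 0.5145  0.2183  0.3013  0.1399 27.7628] cloud [ 0.5146  0.2192  0.2994  0.137  27.6857] 0.0144
top 2 [0.0267 0.5959 0.9439] ((242.30003356933594, 228.10000610351562), (114.03946685791016, 62.162689208984375), 63.43495178222656) ray [ 0.5105  0.2281  0.3026  0.1617 28.1171] cloud [ 0.5093  0.2294  0.2993  0.1595 27.8632] 0.0144
top 3 [0.0267 0.5959 0.9439] ((242.30001831054688, 228.10000610351562), (114.03946685791016, 62.162689208984375), 63.43495178222656) ray [ 0.5105  0.2281  0.3025  0.1616 28.1171] cloud [ 0.5093  0.2295  0.2994  0.1596 27.8328] 0.0144
scene 0 [-0.5683 -0.1467  1.2833] ((317.5416259765625, 156.85903930664062), (40.870487213134766, 98.35877227783203), 88.00211334228516) ray [ 0.5143  0.2239  0.3015  0.1701 27.7353] cloud [ 0.5122  0.2261  0.2998  0.1639 27.9692] 0.0121
scene 1 [-0.5683 -0.1467  1.2833] ((317.723876953125, 156.74533081054688), (40.012149810791016, 98.22868347167969), 88.80650329589844) ray [ 0.5153  0.2221  0.3015  0.166  27.7664] cloud [ 0.5132  0.2242  0.2997  0.164  28.1449] 0.012
scene 2 [-0.5683 -0.1467  1.2833] ((317.7266845703125, 156.3354949951172), (40.81184005737305, 98.22035217285156), 88.85424041748047) ray [ 0.5145  0.2237  0.3012  0.1695 27.7054] cloud [ 0.5119  0.2259  0.2997  0.1629 28.183 ] 0.0119
scene 3 [-0.5683 -0.1467  1.2833] ((318.0, 156.5), (41.0, 98.0), 90.0) ray [ 0.5144  0.2237  0.3013  0.1701 27.5948] cloud [ 0.5121  0.2261  0.2999  0.1639 27.8339] 0.012
```

The first fit was clipped. The uncovered top-camera fit puts the board at (0.510, 0.2287), 27.95°. Placing there uses the same camera as the grasp, so its bias cancels.

Run:
```python
from h import *
from rig import ctrl
phi=np.deg2rad(27.95);b=(.510,.2287)
go(ctrl,np.r_[b,.36],phi,0,2.8)
go(ctrl,np.r_[b,.145],phi,0,2)
ctrl.wait(.2);w0=weigh(ctrl,.4);print(w0)
z=.1315
go(ctrl,np.r_[b,z],phi,0,.8)
while z>.126:
    w=weigh(ctrl,.25)
    print(round(z,4),w[2],round(ctrl.get_obs()["eef_pos"][2],4))
    if w[2]-w0[2]>1.5: break
    z-=.0006;go(ctrl,np.r_[b,z],phi,0,.15)
snap(ctrl,4)
print(ctrl.get_obs()["time_s"])
```

```text
[ 0.027 -0.148 -3.85   0.27  10.   ]
0.1315 -4.184 0.1926
0.1309 -3.688 0.1919
0.1303 -3.735 0.1913
0.1297 -3.831 0.1907
0.1291 -4.053 0.1901
0.1285 5.188 0.19
40.7667
```

View pics/scene4.png

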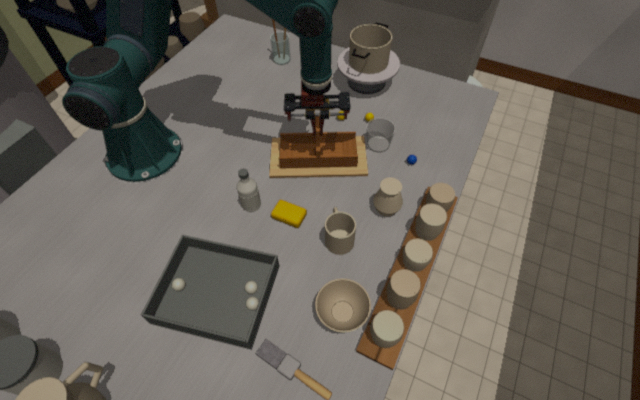

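The caddy is down on its board at (318,152) and the three balls are in the tray. I'll release, retreat and check.

Run:
```python
from h import *
from rig import ctrl
phi=np.deg2rad(27.95);b=(.510,.2287)
ctrl.move_gripper(.06)
go(ctrl,np.r_[b,.27],phi,0,1.5)
ctrl.move_j([1.091,.359,1.51,0,1.272,-.115])
snap(ctrl,5)
for n,dx in(("top",(.510,.2287)),("scene",(.512,.226))):
    c=dict(np.load(n+"5.npz"));W=cloud(c);d=(W[...,:2]-dx)@np.array([[np.cos(phi),-np.sin(phi)],[np.sin(phi),np.cos(phi)]])
    ok=(abs(d[...,0])<.13)&(abs(d[...,1])<.07);z=W[...,2]
    for nm,a,e in(("rim",.054,.067),("grip",.145,.165)):
        m=ok&(z>a)&(z<e);print(n,nm,rect(W[m]),np.round(d[m].min(0),4),np.round(d[m].max(0),4))
print(ctrl.get_obs()["time_s"])
c=cv2.imread("pics/top5.png")[150:310,180:340];cv2.imwrite("pics/crop5.png",cv2.resize(c,None,fx=3.5,fy=3.5,interpolation=3))
```

```text
top rim [ 0.5095  0.2292  0.2348  0.1053 27.8711] [-0.1176 -0.052 ] [0.1172 0.0534]
top grip [ 5.1020e-01  2.2830e-01  6.8900e-02  1.2300e-02 -6.2416e+01] [-0.0063 -0.0349] [0.0062 0.034 ]
scene rim [ 0.5123  0.2252  0.2348  0.1111 27.3889] [-0.118  -0.0567] [0.1178 0.055 ]
scene grip [ 5.13400e-01  2.24500e-01  7.05000e-02  1.14000e-02 -6.27923e+01] [-0.0056 -0.0373] [0.0062 0.0333]
45.0333
```

View pics/crop5.png

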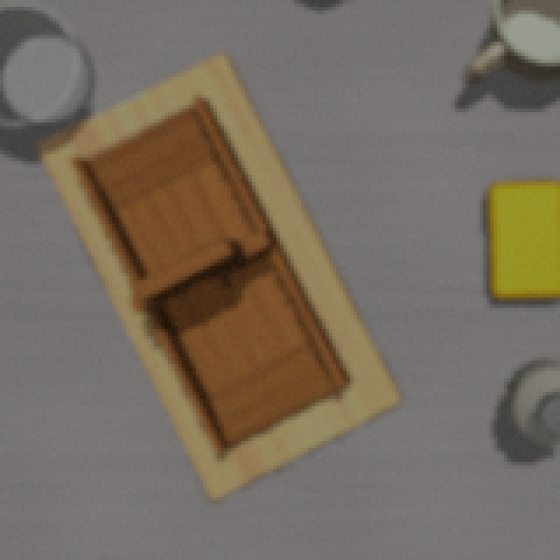

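View pics/top5.png

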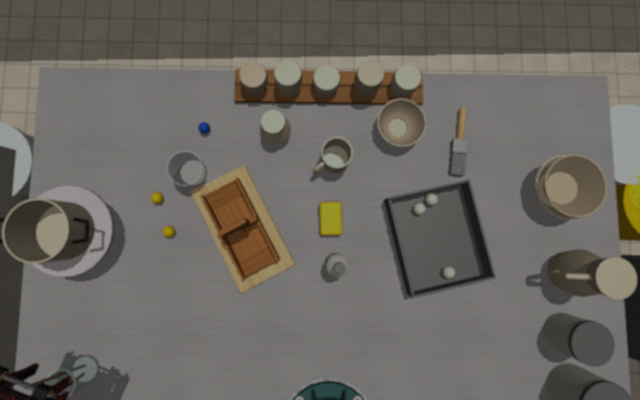

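The empty caddy stands centred on its board to about 1 mm, with the crop centre at (213,278). All three balls are in the tray at (431,200), (419,209) and (449,272), and nothing else has moved.

```bash
python3 -c "
from rig import ctrl
print(ctrl.hand_in())"
```

```text
the job is handed in; nothing more can be done
None
```

The job is handed in: all three balls are in the tray after one tip over each end, and the empty caddy stands flat, centred and lined up on its board, at about 45 s of the 72 s allowed.

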